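# Lay out stripped model-car parts in their pit trays

## Task

Pack away the four parts stripped from the model car: put the wheel, the motor, the battery and the servo each into the grey tray whose outline matches it in shape and size, sitting flat on the tray's floor inside the rim and the same way up as it stands now (motor upright, servo horn up). Set each one down gently instead of dropping it, and leave the roll of tape and the screwdriver where they are.

Things in the scene. Friction and masses are not known exactly. Their poses are not given: they have to be found in the camera images.
- wheel: Model-car wheel lying flat on its side: black rubber tyre with white hub facing up, 62 mm diameter (63.6 mm over the tread lugs, which are only for show), 26 mm thick (the hub nut 29 mm). About 0.09 kg. Origin at the centre of its underside, z up.
- motor: Electric motor standing upright on its end: plain steel can 36 mm in diameter, 50 mm tall, black bottom end, with a thin shaft and 10 mm brass pinion on top (63 mm overall). About 0.16 kg. Origin at the centre of its underside, z up along the shaft.
- battery: Flat black battery pack lying on its large face: 46 mm (its x) by 96 mm (its y) by 25 mm tall, with a grey sticker and two brass sockets on top. About 0.2 kg. Origin at the centre of its underside, z up.
- servo: Small steering servo standing upright: black block with an aluminium middle band, 20 mm (its x) by 40 mm (its y), 36 mm tall, mounting ears at 26 to 29 mm height that lengthen it to 54 mm along y, and a white horn on top (6 mm wide, up to 43.5 mm height overall). About 0.06 kg. Origin at the centre of its underside, z up.
- wheel_tray: A fixed shallow light grey tray (the same plain grey as the other three trays), taped down on the table. Floor 4 mm thick, rim 4 mm thick, rim top 12 mm above the table, so 8 mm deep inside. Large round outline: inside diameter 80 mm, outside 88 mm. Holds the wheel. Origin at its centre on the table.
- motor_tray: A fixed shallow light grey tray (the same plain grey as the other three trays), taped down on the table. Floor 4 mm thick, rim 4 mm thick, rim top 12 mm above the table, so 8 mm deep inside. Small round outline: inside diameter 54 mm, outside 62 mm. Holds the motor. Origin at its centre on the table.
- battery_tray: A fixed shallow light grey tray (the same plain grey as the other three trays), taped down on the table. Floor 4 mm thick, rim 4 mm thick, rim top 12 mm above the table, so 8 mm deep inside. Large oblong outline: inside 64 mm (its x) by 114 mm (its y), outside 72 by 122 mm. Holds the battery, long side along its y, either way round. Origin at its centre on the table.
- servo_tray: A fixed shallow light grey tray (the same plain grey as the other three trays), taped down on the table. Floor 4 mm thick, rim 4 mm thick, rim top 12 mm above the table, so 8 mm deep inside. Small oblong outline: inside 36 mm (its x) by 56 mm (its y), outside 44 by 64 mm. Holds the servo, long side along its y, either way round; the ears stay above the rim. Origin at its centre on the table.
- tape_roll: Bystander: loose roll of yellow tape lying flat beyond the work, 84 mm across, 18 mm tall. Origin at the centre of its underside. Leave it alone.
- driver: Bystander: loose screwdriver, 180 mm long, lying roughly along x to the robot's left of the work. Origin at the underside of its middle, handle towards its -x. Leave it alone.
Mind the look-alikes: they are no part of the job. What is shaped like the battery but green or purple is not meant.

How it is judged:
At the end, for the whole second after the job is handed in: Each part rests in its own tray: centre within 14 mm of the tray's centre, underside under 7 mm above the table, upright within 0.1 rad, slower than 0.02 m/s; battery lengthwise in its tray within 0.3 rad, servo within 0.55 rad, either way round (horizontal distance between wheel and wheel_tray below 0.014 m and z of wheel in the frame of wheel_tray below 0.007 m and angle between each of wheel, motor, battery, servo's own z axis and vertical below 0.1 rad and linear speed of each of wheel, motor, battery, servo below 0.02 m/s and horizontal distance between motor and motor_tray below 0.014 m and z of motor in the frame of motor_tray below 0.007 m and horizontal distance between battery and battery_tray below 0.014 m and z of battery in the frame of battery_tray below 0.007 m and angle between the y axis of battery and the y axis of battery_tray, either way round below 0.3 rad and horizontal distance between servo and servo_tray below 0.014 m and z of servo in the frame of servo_tray below 0.007 m and angle between the y axis of servo and the y axis of servo_tray, either way round below 0.55 rad); the robot touches nothing.
It fails at once if a part is dropped into its tray (it comes down at more than 0.6 m/s) ((horizontal distance between wheel and wheel_tray below 0.05 m and z of wheel in the frame of wheel_tray below 0.03 m and linear speed of wheel above 0.6 m/s) or (horizontal distance between motor and motor_tray below 0.05 m and z of motor in the frame of motor_tray below 0.03 m and linear speed of motor above 0.6 m/s) or (horizontal distance between battery and battery_tray below 0.05 m and z of battery in the frame of battery_tray below 0.03 m and linear speed of battery above 0.6 m/s) or (horizontal distance between servo and servo_tray below 0.05 m and z of servo in the frame of servo_tray below 0.03 m and linear speed of servo above 0.6 m/s)).
It fails at once if the roll of tape is moved by more than 20 mm (distance of tape_roll from where it was at the start of the episode above 0.02 m).
It fails at once if the screwdriver is moved by more than 20 mm (distance of driver from where it was at the start of the episode above 0.02 m).
It also fails if it takes over 109 s, if anything falls off the work surface, if the arm or the gripper's body presses on something with over 40 N, if the wrist force passes 120 N, or if a joint passes its speed limit or range.

## Robot

A 6-joint arm with a two-finger parallel gripper is mounted at the origin on the work surface. World frame = base frame: x ahead of the robot, y to its left, z up, the work surface at z = 0. Lengths are in m, angles in rad, forces in N, time in s.
With the tool pointing down it reaches from about 0.375 to 0.9 m from the base axis. Payload 3.1 kg.
Tool frame: the origin (TCP) lies between the finger pads; the fingertips stand 11 mm ahead of it and the grasp point (between the pads) lies 8 mm behind it; z points along the fingers, y is the line along which they close (so a half turn about z gives the same grasp; the last joint's range is limited). The gripper opens to 87 mm and grips with 3 to 60 N. Pads are 19 mm wide; open, the fingers measure 117 mm over their backs; the gripper's body (75 mm by 190 mm) begins 51 mm behind the grasp point.
Start: joints at [-1.379, 0.527, 1.433, -0, 1.181, -0.178], TCP at [0.226, -0.583, 0.234] pointing down, gripper open.
Joint ranges: [-3.08, 3.08], [-0.75, 2.2], [0.22, 2.44], [-1.43, 4.57], [0, 2.65], [-2.85, 2.85]. Speed limits (rad/s): [2.79, 2.79, 3.14, 3.14, 3.14, 3.14].

## Interface

Orientations are given as a unit quaternion [x, y, z, w].
In Python, from rig import get_obs, camera, hand_in gives the robot as it stands.
- The arm moves only by the shell command python3 -m pendant 'ROWS' [FORCE]. ROWS is JSON, a list that holds one entry, the list of rows, each a list of 7 numbers: the shift along the tool's x, y, z in m, then the turn, a rotation vector about the tool's x, y, z in degrees, then the opening, from 0 (shut) to 1 (fully open). In form: [[[x, y, z, ax, ay, az, fingers], ...]]. A call has exactly 5 rows; each row shifts and turns the commanded pose from where the row before left it, along the tool's axes as they then stand; what a row does not reach is not made up. A row lasts 1/8 s, in which the tool goes at most 62.5 mm and 10.7 degrees, less where a joint would pass 70% of its speed; a pose out of reach is approached as far as the arm can. A call with a gripper value outside its range is refused whole. The fingers move at their own pace and stop on an object; FORCE is the grip in N (left out, the last holds). Time passes only in rows, so rows that do not move let the fingers close, or fill a call up. It gives the time, the measured TCP pose, the force, the opening and the grip force at its end, in the units of the state.
- get_obs(): the state, without advancing time (a new reading comes with each control period).
- camera(name): name is "scene" or "top" or "wrist"; returns a dict with "img" (480x640x3 uint8, red, green, blue), "intrinsics" (3x3 intrinsics, pixels), "R" (3x3) and "t" (3): a world point X has camera coordinates R X + t; the wrist camera has in their place "T_tool_cam" (4x4, takes a point from camera to tool coordinates, whose origin is the TCP and whose axes are the flange's). Camera axes: x right, y down, z forward; pixel columns grow to the right and rows downward; lengths in m; the calibration is good to about 2 mm. A picture is of the moment at which its call begins: read the wrist's pose just before it. There is no depth.
- hand_in(): hands the job in; it is judged then, once.
The state is a dict: "time": time; "q": joint angles; "joint_velocities": joint speeds; "joint_torque": joint torques, N m; "position": TCP position; "tool_rot": TCP orientation; "ft_force": force on the tool from outside, world axes, zero at the start; "moment": the same for the moment, N m; "grip_width": finger opening in m; "grip_force": force on a finger pad.
Only numpy, scipy, OpenCV 4.12 (cv2) and the standard library are available. Lean on these libraries where they do the work, as an engineer would, in place of code of your own. Each camera call takes 0.05 s, during which the arm holds its last target. There are 200 camera calls.

## Working session

There is one attempt and no reset: what is moved stays moved. The work goes in short steps, Python scripts to look and compute and a shell command to move; the robot and the scene stay as the last step left them, time stands still between calls to the robot, and variables do not carry over. Pictures are saved under pics/ and viewed, at most 14 in all, crops included, and the job is handed in when it is done.

```bash
mkdir -p pics; ls; python3 - <<'E'
from rig import *
import cv2,numpy as np
for n in ("top","scene"):
    c=camera(n); cv2.imwrite(f"pics/{n}0.png",c["img"][:,:,::-1]); print(n,c["intrinsics"],c["R"],c["t"])
o=get_obs();print(o)
c=camera("wrist");print(c["T_tool_cam"],c["intrinsics"])
E
```

```text
pics
top [[506.79003319   0.         319.53675889]
 [  0.         506.79003319 243.41180014]
 [  0.           0.           1.        ]] [[-0.0093971  -0.9998952   0.01101292]
 [-0.99274187  0.00800821 -0.11999768]
 [ 0.11989691 -0.01206062 -0.99271309]] [0.10336254 0.5537631  1.25468251]
scene [[617.71882799   0.         323.82903672]
 [  0.         617.71882799 238.14204333]
 [  0.           0.           1.        ]] [[-0.62975698  0.77656384 -0.01883482]
 [ 0.57417153  0.44902142 -0.68462167]
 [-0.52319519 -0.44195969 -0.72865522]] [ 0.2543628  -0.3329094   1.70825683]
{'time': 0.1, 'q': array([-1.37952794e+00,  5.28376820e-01,  1.43376363e+00, -5.48811953e-06,
        1.18141171e+00, -1.78493816e-01]), 'joint_velocities': array([-0.00118724, -0.00162343, -0.00293397,  0.00094353,  0.00024116,
       -0.00015105]), 'joint_torque': array([ 1.17601376e-04, -4.40986276e+01, -1.77151626e+01,  6.34631747e-02,
        5.33303479e-02, -4.36458856e-05]), 'position': array([ 0.22577779, -0.58211192,  0.2326706 ]), 'tool_rot': array([ 9.82957451e-01,  1.83830600e-01, -8.79549036e-06, -9.79716427e-04]), 'ft_force': array([-0.09876732,  0.41771063, -0.31720926]), 'moment': array([ 0.05971257, -0.01376257, -0.04805841]), 'grip_force': 0.0, 'grip_width': 0.08685801730463401}
[[-1.15408593e-03 -9.64623695e-01 -2.63628139e-01  7.13163099e-02]
 [ 9.99999329e-01 -1.13843906e-03 -2.12116449e-04 -8.02287985e-04]
 [-9.55120193e-05 -2.63628208e-01  9.64624362e-01 -1.50061627e-01]
 [ 0.00000000e+00  0.00000000e+00  0.00000000e+00  1.00000000e+00]] [[387.99613534   0.         312.35886052]
 [  0.         387.99613534 247.598991  ]
 [  0.           0.           1.        ]]
```

View pics/top0.png

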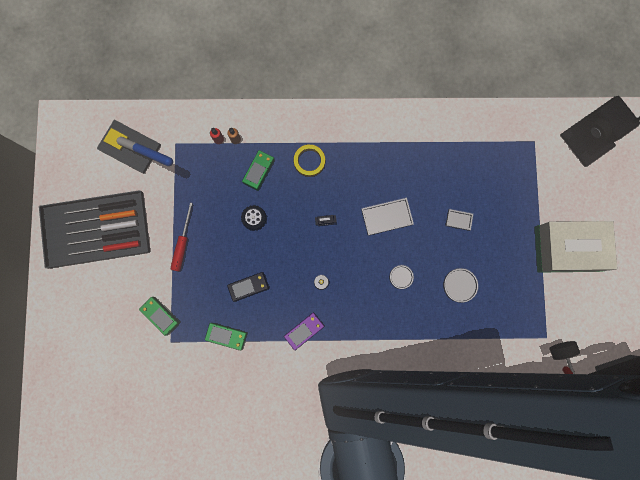

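View pics/scene0.png

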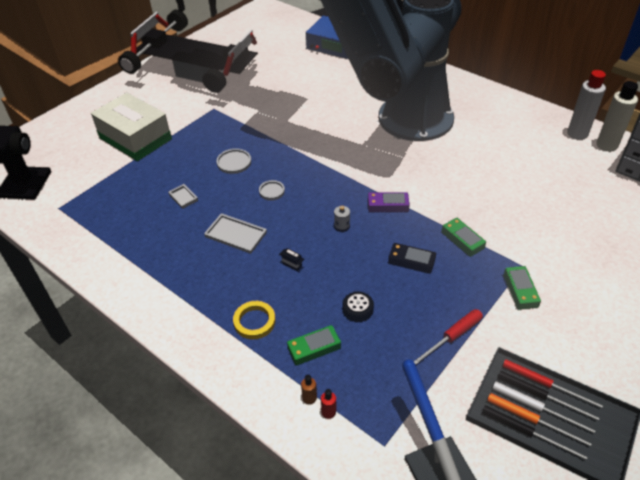

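Top view: wheel (254,217), motor (321,282), battery (248,286) and servo (326,220) on the left. On the right are the battery tray (388,216), servo tray (460,219), motor tray (401,277) and wheel tray (461,285). The scene view shows the same items, with the tape at (254,319) and the screwdriver at (450,335).

```bash
cat > h.py <<'E'
import cv2,numpy as np
from rig import *
from scipy.spatial.transform import Rotation as Ro
def cam(n):
    o=get_obs(); c=camera(n)
    if n=="wrist":
        T=np.eye(4);T[:3,:3]=Ro.from_quat(o["tool_rot"]).as_matrix();T[:3,3]=o["position"]
        T=T@c["T_tool_cam"]; c["R"]=T[:3,:3].T; c["t"]=-c["R"]@T[:3,3]
    return c
def ray(c,p):
    d=c["R"].T@np.linalg.solve(c["intrinsics"],[p[0],p[1],1.]); return -c["R"].T@c["t"],d/np.linalg.norm(d)
def plane(c,p,z):
    o,d=ray(c,p); return o+d*(z-o[2])/d[2]
def tri(c1,p1,c2,p2):
    o1,d1=ray(c1,p1);o2,d2=ray(c2,p2)
    s=np.linalg.lstsq(np.c_[d1,-d2],o2-o1,rcond=None)[0]
    a,b=o1+s[0]*d1,o2+s[1]*d2; return (a+b)/2,np.linalg.norm(a-b)
def blobs(img,mask,amin=30):
    cs,_=cv2.findContours(mask.astype(np.uint8)*255,cv2.RETR_EXTERNAL,cv2.CHAIN_APPROX_NONE)
    r=[]
    for k in cs:
        a=cv2.contourArea(k)
        if a<amin: continue
        m=cv2.moments(k); r.append((np.array([m["m10"]/a,m["m01"]/a]),a,k))
    return r
def nonblue(img):
    r,g,b=[img[:,:,i].astype(int) for i in range(3)]
    return ~((b-r>25)&(b-g>15))
def light(img):
    h=cv2.cvtColor(img,cv2.COLOR_RGB2HSV); return (h[:,:,1]<60)&(h[:,:,2]>120)
def proj(c,X):
    v=c["intrinsics"]@(c["R"]@np.array(X)+c["t"]); return v[:2]/v[2]
E
python3 - <<'E'
from h import *
T=cam("top");S=cam("scene")
tp=dict(wheel=(254,217),motor=(321,282),battery=(248,286),servo=(326,220),bt=(388,216),st=(460,219),mt=(401,277),wt=(461,285))
sp=dict(wheel=(358,305),motor=(342,218),battery=(412,257),servo=(291,258),bt=(236,232),st=(183,195),mt=(271,189),wt=(234,160))
near=lambda B,p:[(b[0].round(1),b[1],np.round(cv2.minAreaRect(b[2])[1],1)) for b in B if np.linalg.norm(b[0]-p)<14]
for f in (nonblue,light):
  A=blobs(T["img"],f(T["img"]),4);B=blobs(S["img"],f(S["img"]),4)
  for k in tp:
    a=near(A,tp[k]);b=near(B,sp[k]); print(f.__name__,k,a,b)
    if a and b:
      a=max(a,key=lambda q:q[1]);b=max(b,key=lambda q:q[1])
      X,e=tri(T,a[0],S,b[0]); print('   ',X.round(4),e.round(4))
E
```

```text
nonblue wheel [] []
nonblue motor [] []
nonblue battery [] []
nonblue servo [] []
nonblue bt [] []
nonblue st [] []
nonblue mt [] []
nonblue wt [] []
light wheel [(array([252.8, 216.6]), 180.5, array([15., 15.]))] [(array([357.8, 302.1]), 266.0, array([16., 20.]))]
    [0.626  0.2689 0.0272] 0.0002
light motor [(array([320.7, 281.5]), 131.5, array([13., 13.]))] [(array([341.7, 211.5]), 85.0, array([10., 15.]))]
    [0.4574 0.0966 0.0483] 0.0003
light battery [(array([242.7, 288. ]), 218.0, array([12.7, 19.2]))] []
light servo [(array([323.8, 218.7]), 11.5, array([2., 9.]))] [(array([292. , 252.5]), 22.0, array([11.2,  2.7]))]
    [0.6167 0.0869 0.0432] 0.0009
light bt [(array([387.3, 215.7]), 1212.0, array([27.9, 46.8]))] [(array([235.2, 231.3]), 1201.5, array([56. , 25.9]))]
    [ 0.628  -0.0784  0.0119] 0.0011
light st [(array([459.6, 219.1]), 372.0, array([24.7, 16.7]))] [(array([182.5, 194.2]), 311.5, array([22.6, 17.5]))]
    [ 0.6178 -0.2669  0.0121] 0.0006
light mt [(array([401.4, 276.6]), 410.5, array([23.3, 22.6]))] [(array([271.2, 188.4]), 330.5, array([17., 25.]))]
    [ 0.4698 -0.1111  0.0116] 0.0002
light wt [(array([460.9, 285. ]), 856.0, array([33.9, 32.5]))] [(array([233.2, 159.3]), 567.0, array([21., 34.]))]
    [ 0.447  -0.2637  0.0107] 0.0003
```

```bash
python3 - <<'E'
from h import *
T=cam("top");img=T["img"]
def rect(mask,p,z,r=35):
    m=np.zeros(mask.shape,bool);x,y=p;m[y-r:y+r,x-r:x+r]=mask[y-r:y+r,x-r:x+r]
    B=[b for b in blobs(img,m,20)];b=min(B,key=lambda b:np.linalg.norm(b[0]-p))
    P=np.array([plane(T,q,z)[:2] for q in b[2][:,0,:]],np.float32)
    return cv2.minAreaRect(P)
def show(n,R):
    P=cv2.boxPoints(R); e=[P[1]-P[0],P[2]-P[1]]; l=max(e,key=np.linalg.norm)
    print(n,np.round(R[0],4),np.round(R[1],4),"long axis deg from world x",round(np.degrees(np.arctan2(l[1],l[0]))%180,1))
nb=nonblue(img)
show("battery",rect(nb,(248,286),.025));show("servo",rect(nb,(326,220),.028,25))
L=light(img)
show("bt",rect(L,(388,216),.012));show("st",rect(L,(460,219),.012,25))
S=cam("scene")
# battery sticker triangulation
s=S["img"];h=cv2.cvtColor(s,cv2.COLOR_RGB2HSV)
for nm,c,p,r in(("top",T,(243,288),20),("scene",S,(418,258),22)):
    i=c["img"];h=cv2.cvtColor(i,cv2.COLOR_RGB2HSV);m=(h[:,:,1]<70)&(h[:,:,2]>85);k=np.zeros(m.shape,bool)
    k[p[1]-r:p[1]+r,p[0]-r:p[0]+r]=m[p[1]-r:p[1]+r,p[0]-r:p[0]+r]
    b=max(blobs(i,k,10),key=lambda b:b[1]);print(b[0],b[1]);
    if nm=="top":a=b[0]
print(tri(T,a,S,b[0]))
o=np.hstack([cv2.resize(img[195:315,220:420],(800,480),interpolation=cv2.INTER_CUBIC)]);cv2.imwrite("pics/crop1.png",o[:,:,::-1])
E
```

```text
battery [0.4479 0.2802] [0.0483 0.0998] long axis deg from world x 110.1
servo [0.6157 0.0832] [0.0252 0.0541] long axis deg from world x 96.0
bt [ 0.6287 -0.0791] [0.0734 0.1218] long axis deg from world x 102.8
st [ 0.6183 -0.2671] [0.0637 0.0443] long axis deg from world x 78.1
[242.69776876 287.84922245] 246.5
[417.70867769 254.87878788] 242.0
(array([0.44418103, 0.29323583, 0.02605033]), np.float64(0.0002858995997403262))
```

View pics/crop1.png

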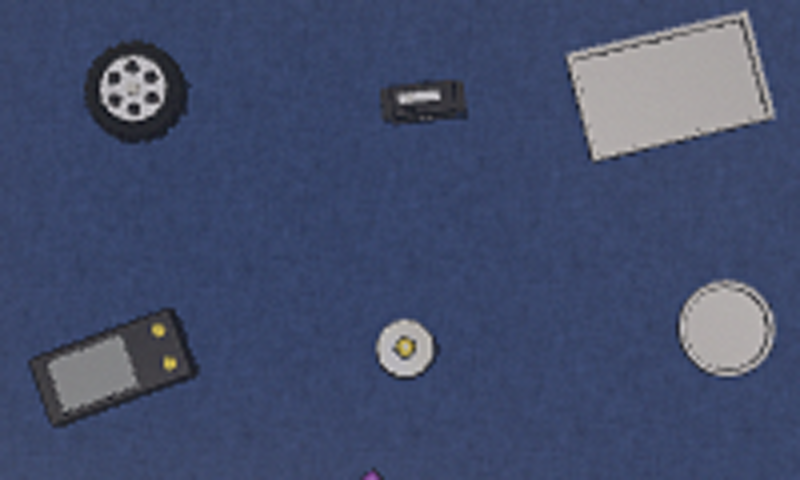

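```bash
cat > d.py <<'E'
import sys;from h import *
x,y,z,phi=map(float,sys.argv[1:5]);o=get_obs();R=Ro.from_quat(o["tool_rot"]);c=np.radians(phi)
G=Ro.from_matrix(np.array([[np.cos(c),np.sin(c),0],[np.sin(c),-np.cos(c),0],[0,0,-1]]))
print("t",round(o["time"],2),"pos",o["position"].round(4),"tool shift mm",(1e3*R.inv().apply(np.array([x,y,z])-o["position"])).round(1),"in goal frame",(1e3*G.inv().apply(np.array([x,y,z])-o["position"])).round(1),"turn deg",np.degrees((R.inv()*G).as_rotvec()).round(2),"F",o["ft_force"].round(1),"w",round(o["grip_width"],4),"g",round(o["grip_force"],1))
E
python3 -m pendant '[[[0,0,0,0,0,-10,1],[0,0,0,0,0,-10,1],[0,0,0,0,0,-10,1],[0,0,0,0,0,-10,1],[0,0,0,0,0,-10,1]]]' 20
python3 -m pendant '[[[0,0,0,0,0,-9.4,1],[0,0,0,0,0,-9.4,1],[0.03,0.01,0,0,0,0,1],[0.05,0.017,0,0,0,0,1],[0.05,0.017,0,0,0,0,1]]]'
python3 -m pendant '[[[0.05,0.017,0.005,0,0,0,1],[0.05,0.017,0.005,0,0,0,1],[0.05,0.017,0.005,0,0,0,1],[0.05,0.017,0.005,0,0,0,1],[0.05,0.017,0.005,0,0,0,1]]]'
python3 d.py 0.457 0.097 0.10 90
```

```text
time: 0.98
position: [0.2259, -0.5826, 0.2335]
tool_rot: [0.811, 0.584, 0.0, -0.0]
ft_force: [-0.2, -0.2, 0.4]
grip_width: 0.0871
grip_force: 0.0
time: 1.6
position: [0.2702, -0.4516, 0.2335]
tool_rot: [0.708, 0.707, 0.0, 0.0]
ft_force: [0.2, 1.0, -0.4]
grip_width: 0.087
grip_force: 0.0
time: 2.22
position: [0.3555, -0.2014, 0.2087]
tool_rot: [0.707, 0.707, 0.0, 0.001]
ft_force: [1.6, -0.4, 1.0]
grip_width: 0.0871
grip_force: 0.0
t 2.23 pos [ 0.3555 -0.2014  0.2087] tool shift mm [298.6 101.1 108.6] in goal frame [298.4 101.5 108.7] turn deg [ 0.06  0.04 -0.05] F [ 1.6 -0.4  1. ] w 0.0871 g 0.0
```

```bash

python3 -m pendant '[[[0.055,0.02,0.01,0,0,0,1],[0.06,0.02,0.01,0,0,0,1],[0.06,0.02,0.01,0,0,0,1],[0.06,0.02,0.01,0,0,0,1],[0.0,0.0,0.01,0,0,0,1]]]'
python3 -m pendant '[[[0.04,0.012,0.01,0,0,0,1],[0.0235,0.009,0.01,0,0,0,1],[0,0,0,0,0,0,1],[0,0,0,0,0,0,1],[0,0,0,0,0,0,1]]]'
python3 d.py 0.457 0.097 0.025 90
python3 - <<'E'
from h import *
c=cam("wrist");cv2.imwrite("pics/w1.png",c["img"][:,:,::-1])
for z in (0.0,.05): print(proj(c,(.4574,.0966,z)))
E
```

```text
time: 2.85
position: [0.4345, 0.0319, 0.1592]
tool_rot: [0.704, 0.71, 0.001, 0.0]
ft_force: [-0.6, -0.6, -0.5]
grip_width: 0.0871
grip_force: 0.0
time: 3.48
position: [0.4545, 0.0902, 0.1396]
tool_rot: [0.708, 0.706, -0.0, 0.0]
ft_force: [-1.2, 0.9, -0.5]
grip_width: 0.0868
grip_force: 0.0
t 3.48 pos [0.4545 0.0902 0.1396] tool shift mm [  6.8   2.4 114.6] in goal frame [  6.8   2.5 114.6] turn deg [ 0.01  0.01 -0.12] F [-1.2  0.9 -0.5] w 0.0868 g 0.0
[317.38222619 231.04867117]
[318.37358426 248.43497391]
```

View pics/w1.png

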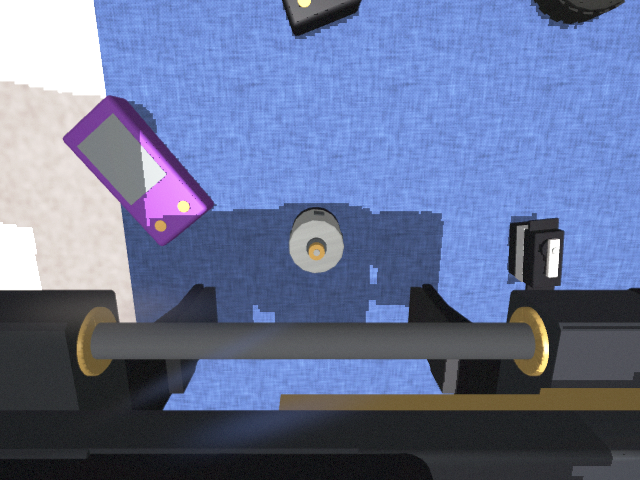

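The wrist view shows the motor's top face centred at about (316,247), where (318,248) was predicted. It lies between the finger lines at x≈200 and x≈440, so the fix is good.

```bash

python3 -m pendant '[[[0.007,0.0025,0.02,0,0,0,1],[0,0,0.03,0,0,0,1],[0,0,0.03,0,0,0,1],[0,0,0.0245,0,0,0,1],[0,0,0.01,0,0,0,1]]]'
python3 -m pendant '[[[0,0,0,0,0,0,1],[0,0,0,0,0,0,0],[0,0,0,0,0,0,0],[0,0,0,0,0,0,0],[0,0,0,0,0,0,0]]]' 20
python3 -m pendant '[[[0,0,0,0,0,0,0],[0,0,0,0,0,0,0],[0,0,0,0,0,0,0],[0,0,0,0,0,0,0],[0,0,0,0,0,0,0]]]' 20
python3 d.py 0.4698 -0.1111 0.1 90
```

```text
time: 4.15
position: [0.4567, 0.0978, 0.0239]
tool_rot: [0.708, 0.707, -0.001, -0.001]
ft_force: [-0.6, 0.2, 0.5]
grip_width: 0.0873
grip_force: 0.0
time: 4.78
position: [0.4573, 0.0985, 0.0251]
tool_rot: [0.707, 0.707, 0.0, 0.0]
ft_force: [-0.4, 0.6, -0.2]
grip_width: 0.0549
grip_force: 0.0
time: 5.4
position: [0.4571, 0.0984, 0.0248]
tool_rot: [0.707, 0.707, -0.0, -0.0]
ft_force: [0.1, 0.3, 1.0]
grip_width: 0.0359
grip_force: 20.0
t 5.4 pos [0.4571 0.0984 0.0248] tool shift mm [-209.5   12.8  -75.2] in goal frame [-209.5   12.7  -75.2] turn deg [-0.01 -0.   -0.01] F [0.1 0.3 1. ] w 0.0359 g 20.0
```

```bash

python3 -m pendant '[[[0,0,-0.015,0,0,0,0],[0,0,-0.025,0,0,0,0],[-0.02,0,-0.01,0,0,0,0],[-0.04,0.004,0,0,0,0,0],[-0.04,0.004,0,0,0,0,0]]]' 
python3 -m pendant '[[[-0.04,0.0047,0,0,0,0,0],[-0.04,0,0,0,0,0,0],[-0.028,0,0,0,0,0,0],[0,0,0,0,0,0,0],[0,0,0,0,0,0,0]]]' 
python3 d.py 0.4698 -0.1095 0.029 90
```

```text
time: 6.02
position: [0.4654, -0.0024, 0.0758]
tool_rot: [0.707, 0.707, 0.0, 0.001]
ft_force: [0.6, 0.0, -2.5]
grip_width: 0.0352
grip_force: 20.0
time: 6.65
position: [0.4692, -0.1089, 0.0751]
tool_rot: [0.707, 0.707, -0.0, -0.001]
ft_force: [-0.6, -0.5, -1.8]
grip_width: 0.0356
grip_force: 20.0
t 6.65 pos [ 0.4692 -0.1089  0.0751] tool shift mm [-0.6  0.7 46.1] in goal frame [-0.6  0.6 46.1] turn deg [-0.05 -0.04 -0.03] F [-0.6 -0.5 -1.8] w 0.0356 g 20.0
```

```bash

python3 -m pendant '[[[-0.0006,0.0006,0.015,0,0,0,0],[0,0,0.015,0,0,0,0],[0,0,0.01,0,0,0,0],[0,0,0.004,0,0,0,0],[0,0,0.001,0,0,0,0]]]' 
python3 -m pendant '[[[0,0,0.001,0,0,0,0],[0,0,0,0,0,0,0],[0,0,0,0,0,0,0.6],[0,0,0,0,0,0,0.7],[0,0,0,0,0,0,0.7]]]' 
python3 -m pendant '[[[0,0,0,0,0,0,0.7],[0,0,0,0,0,0,0.7],[0,0,-0.02,0,0,0,0.7],[0,0,-0.03,0,0,0,1],[0,0,-0.03,0,0,0,1]]]' 
python3 d.py 0.4485 0.281 0.1 110
```

```text
time: 7.28
position: [0.4702, -0.11, 0.0293]
tool_rot: [0.707, 0.707, -0.0, -0.0]
ft_force: [-0.3, 0.9, -1.7]
grip_width: 0.0354
grip_force: 20.0
time: 7.9
position: [0.4706, -0.1103, 0.029]
tool_rot: [0.707, 0.707, 0.0, 0.0]
ft_force: [-0.7, 0.3, 0.3]
grip_width: 0.0563
grip_force: 0.0
time: 8.52
position: [0.4701, -0.11, 0.1094]
tool_rot: [0.707, 0.707, -0.0, -0.0]
ft_force: [0.2, -0.7, 0.5]
grip_width: 0.0739
grip_force: 0.0
t 8.53 pos [ 0.4701 -0.11    0.1094] tool shift mm [391.  -21.7   9.6] in goal frame [374.8 113.5   9.4] turn deg [ -0.04  -0.03 -20.01] F [ 0.2 -0.7  0.5] w 0.0739 g 0.0
```

```bash

python3 -m pendant '[[[0.04,-0.003,0,0,0,0,1],[0.055,-0.003,0,0,0,0,1],[0.055,-0.003,0,0,0,0,1],[0.055,-0.003,0,0,0,0,1],[0.055,-0.003,0,0,0,0,1]]]' 
python3 -m pendant '[[[0.055,-0.003,0,0,0,0,1],[0.05,-0.003,0,0,0,0,1],[0.026,0,0,0,0,0,1],[0,0,0,0,0,-10,1],[0,0,0,0,0,-10,1]]]' 
python3 -m pendant '[[[0,0,0,0,0,0,1],[0,0,0,0,0,0,1],[0,0,0,0,0,0,1],[0,0,0,0,0,0,1],[0,0,0,0,0,0,1]]]' 
python3 d.py 0.4485 0.281 0.022 110
python3 - <<'E'
from h import *
c=cam("wrist");img=c["img"].copy()
# battery corners at top z .025 from predicted pose
a=np.radians(110.1);l=np.array([np.cos(a),np.sin(a)]);s=np.array([-l[1],l[0]])
P=[proj(c,(*(np.array([.4485,.281])+i*.048*l+j*.023*s),.025)) for i,j in((1,1),(1,-1),(-1,-1),(-1,1))]
cv2.polylines(img,[np.int32(P)],True,(255,0,0),1);cv2.imwrite("pics/w2.png",img[:,:,::-1])
E
```

```text
time: 9.15
position: [0.4552, 0.1515, 0.1088]
tool_rot: [0.707, 0.707, 0.0, 0.0]
ft_force: [1.0, -0.4, -0.6]
grip_width: 0.0871
grip_force: 0.0
time: 9.78
position: [0.449, 0.2814, 0.1086]
tool_rot: [0.571, 0.821, -0.0, -0.0]
ft_force: [0.1, 0.6, -0.1]
grip_width: 0.087
grip_force: 0.0
time: 10.4
position: [0.4495, 0.2808, 0.1088]
tool_rot: [0.574, 0.819, 0.0, -0.0]
ft_force: [0.3, -0.0, -0.5]
grip_width: 0.0869
grip_force: 0.0
t 10.4 pos [0.4495 0.2808 0.1088] tool shift mm [ 0.5 -0.9 86.8] in goal frame [ 0.6 -0.9 86.8] turn deg [ 0.   -0.   -0.05] F [ 0.3 -0.  -0.5] w 0.0869 g 0.0
```

View pics/w2.png

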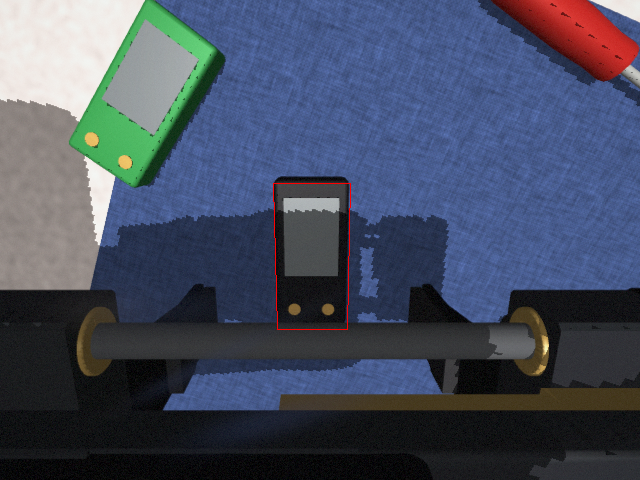

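The predicted outline (red, columns 275–349) matches the battery. Its far end is about 4 px beyond the outline, so the centre is 1–2 mm further along the long axis.

```bash

python3 -m pendant '[[[0.002,-0.001,0.025,0,0,0,1],[0,0,0.03,0,0,0,1],[0,0,0.022,0,0,0,1],[0,0,0.01,0,0,0,1],[0,0,0,0,0,0,0]]]'
python3 -m pendant '[[[0,0,0,0,0,0,0],[0,0,0,0,0,0,0],[0,0,0,0,0,0,0],[0,0,0,0,0,0,0],[0,0,0,0,0,0,0]]]' 30
python3 -m pendant '[[[0,0,0,0,0,0,0],[0,0,0,0,0,0,0],[0,0,-0.01,0,0,0,0],[0,0,-0.02,0,0,0,0],[0,0,-0.025,0,0,0,0]]]'
python3 d.py 0.6287 -0.0791 0.095 110
```

```text
time: 11.08
position: [0.4476, 0.2823, 0.0214]
tool_rot: [0.574, 0.819, -0.0, -0.0]
ft_force: [0.7, 0.6, -0.2]
grip_width: 0.0826
grip_force: 0.0
time: 11.7
position: [0.448, 0.2824, 0.0221]
tool_rot: [0.574, 0.819, 0.0, 0.0]
ft_force: [-0.8, 0.1, 3.2]
grip_width: 0.0453
grip_force: 30.0
time: 12.32
position: [0.447, 0.282, 0.0768]
tool_rot: [0.574, 0.819, -0.001, -0.001]
ft_force: [0.5, -0.5, -1.8]
grip_width: 0.0457
grip_force: 30.0
t 12.32 pos [0.447  0.282  0.0768] tool shift mm [-401.5   47.3  -18.4] in goal frame [-401.5   47.2  -18.2] turn deg [-0.14 -0.   -0.01] F [ 0.5 -0.5 -1.8] w 0.0457 g 30.0
```

```bash

python3 -m pendant '[[[-0.025,0.003,-0.02,0,0,0,0],[-0.047,0.0055,0,0,0,0,0],[-0.05,0.006,0,0,0,0,0],[-0.05,0.006,0,0,0,0,0],[-0.05,0.006,0,0,0,0,0]]]'
python3 -m pendant '[[[-0.05,0.006,0,0,0,0,0],[-0.05,0.006,0,0,0,0,0],[-0.05,0.006,0,0,0,0,0],[-0.0295,0.003,0,0,0,0,0],[0,0,0,0,0,7.2,0]]]'
python3 -m pendant '[[[0,0,0,0,0,0,0],[0,0,0,0,0,0,0],[0,0,0,0,0,0,0],[0,0,0,0,0,0,0],[0,0,0,0,0,0,0]]]'
python3 d.py 0.6287 -0.0791 0.027 102.8
```

```text
time: 12.95
position: [0.5488, 0.0814, 0.0967]
tool_rot: [0.574, 0.819, -0.0, -0.0]
ft_force: [1.1, -0.2, -1.6]
grip_width: 0.0453
grip_force: 30.0
time: 13.58
position: [0.6308, -0.0817, 0.0965]
tool_rot: [0.627, 0.779, 0.0, 0.001]
ft_force: [-0.5, 0.6, -2.0]
grip_width: 0.0455
grip_force: 30.0
time: 14.2
position: [0.6297, -0.0785, 0.0968]
tool_rot: [0.624, 0.782, -0.0, 0.0]
ft_force: [-0.7, 0.7, -2.6]
grip_width: 0.0457
grip_force: 30.0
t 14.2 pos [ 0.6297 -0.0785  0.0968] tool shift mm [-0.4 -1.1 69.8] in goal frame [-0.4 -1.1 69.8] turn deg [0.   0.   0.03] F [-0.7  0.7 -2.6] w 0.0457 g 30.0
```

```bash

python3 -m pendant '[[[-0.0005,-0.001,0.025,0,0,0,0],[0,0,0.025,0,0,0,0],[0,0,0.014,0,0,0,0],[0,0,0.004,0,0,0,0],[0,0,0.002,0,0,0,0]]]' 
python3 -m pendant '[[[0,0,0.001,0,0,0,0],[0,0,0,0,0,0,0],[0,0,0,0,0,0,0.7],[0,0,0,0,0,0,0.75],[0,0,0,0,0,0,0.75]]]' 
python3 -m pendant '[[[0,0,0,0,0,0,0.75],[0,0,0,0,0,0,0.75],[0,0,-0.02,0,0,0,0.8],[0,0,-0.03,0,0,0,1],[0,0,-0.03,0,0,0,1]]]' 
python3 d.py 0.617 0.083 0.11 96
```

```text
time: 14.82
position: [0.6294, -0.0796, 0.0271]
tool_rot: [0.624, 0.781, 0.0, 0.0]
ft_force: [0.3, 0.7, -1.0]
grip_width: 0.0454
grip_force: 30.0
time: 15.45
position: [0.6291, -0.0795, 0.0261]
tool_rot: [0.624, 0.781, 0.0, 0.0]
ft_force: [0.2, -0.2, -0.0]
grip_width: 0.063
grip_force: 0.0
time: 16.08
position: [0.6291, -0.0795, 0.1078]
tool_rot: [0.624, 0.781, 0.0, 0.0]
ft_force: [1.3, -0.2, -0.6]
grip_width: 0.0819
grip_force: 0.0
t 16.07 pos [ 0.6291 -0.0795  0.1078] tool shift mm [161.1  24.2  -2.2] in goal frame [162.9   4.9  -2.2] turn deg [0.05 0.02 6.79] F [ 1.3 -0.2 -0.6] w 0.0819 g 0.0
```

```bash

python3 -m pendant '[[[0,0,0,0,0,6.8,1],[0.04,0.001,0,0,0,0,1],[0.05,0.0015,0,0,0,0,1],[0.05,0.0015,0,0,0,0,1],[0.023,0.001,0,0,0,0,1]]]' 
python3 -m pendant '[[[0,0,0,0,0,0,1],[0,0,0,0,0,0,1],[0,0,0,0,0,0,1],[0,0,0,0,0,0,1],[0,0,0,0,0,0,1]]]' 
python3 d.py 0.617 0.083 0.022 96
python3 - <<'E'
from h import *
c=cam("wrist");img=c["img"].copy()
a=np.radians(96);l=np.array([np.cos(a),np.sin(a)]);s=np.array([-l[1],l[0]])
P=[proj(c,(*(np.array([.617,.0832])+i*.020*l+j*.010*s),.036)) for i,j in((1,1),(1,-1),(-1,-1),(-1,1))]
cv2.polylines(img,[np.int32(P)],True,(255,0,0),1);cv2.imwrite("pics/w3.png",img[:,:,::-1])
E
```

```text
time: 16.7
position: [0.6166, 0.0857, 0.1072]
tool_rot: [0.668, 0.744, 0.0, 0.0]
ft_force: [0.5, -1.4, 1.0]
grip_width: 0.0872
grip_force: 0.0
time: 17.32
position: [0.6169, 0.0825, 0.1057]
tool_rot: [0.67, 0.743, -0.0, -0.0]
ft_force: [0.1, -0.3, -0.3]
grip_width: 0.0869
grip_force: 0.0
t 17.32 pos [0.6169 0.0825 0.1057] tool shift mm [ 0.5  0.2 83.7] in goal frame [ 0.5  0.2 83.7] turn deg [-0.01 -0.   -0.07] F [ 0.1 -0.3 -0.3] w 0.0869 g 0.0
```

View pics/w3.png

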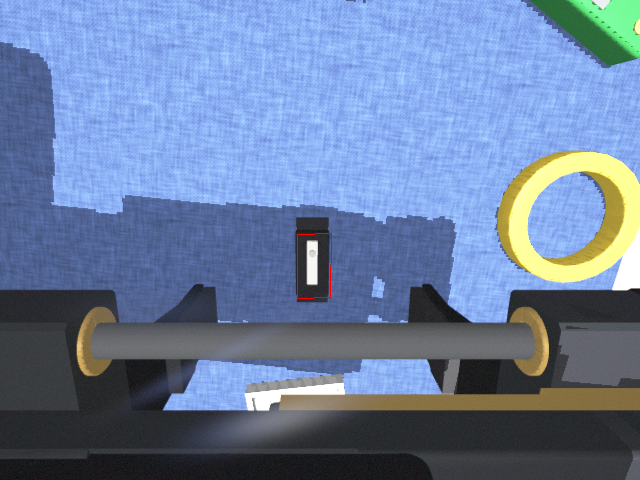

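The servo's body is centred on the predicted red box, around (313,265), and aligned with the tool. The tape, at (570,215), is clear of the fingers.

```bash

python3 -m pendant '[[[0.0005,0,0.025,0,0,0,1],[0,0,0.03,0,0,0,1],[0,0,0.019,0,0,0,1],[0,0,0.009,0,0,0,0.6],[0,0,0,0,0,0,0]]]'
python3 -m pendant '[[[0,0,0,0,0,0,0],[0,0,0,0,0,0,0],[0,0,0,0,0,0,0],[0,0,0,0,0,0,0],[0,0,0,0,0,0,0]]]' 20
python3 -m pendant '[[[0,0,0,0,0,0,0],[0,0,0,0,0,0,0],[0,0,0,0,0,0,0],[0,0,0,0,0,0,0],[0,0,0,0,0,0,0]]]' 20
python3 d.py 0.6180 -0.2670 0.1 96
```

```text
time: 18.0
position: [0.6167, 0.0837, 0.0224]
tool_rot: [0.669, 0.743, -0.0, -0.0]
ft_force: [0.3, 0.4, -0.3]
grip_width: 0.0741
grip_force: 0.0
time: 18.62
position: [0.6168, 0.0837, 0.0229]
tool_rot: [0.669, 0.743, 0.0, 0.0]
ft_force: [-0.3, 0.4, 0.0]
grip_width: 0.0251
grip_force: 0.0
time: 19.25
position: [0.6167, 0.0837, 0.0228]
tool_rot: [0.669, 0.743, -0.0, -0.0]
ft_force: [0.3, 0.5, 1.5]
grip_width: 0.0196
grip_force: 20.0
t 19.25 pos [0.6167 0.0837 0.0228] tool shift mm [-348.9  -35.3  -77.2] in goal frame [-348.9  -35.4  -77.2] turn deg [-0.    0.   -0.01] F [0.3 0.5 1.5] w 0.0196 g 20.0
```

```bash

python3 -m pendant '[[[0,0,-0.015,0,0,0,0],[0,0,-0.03,0,0,0,0],[-0.02,-0.002,-0.03,0,0,0,0],[-0.05,-0.005,0,0,0,0,0],[-0.05,-0.005,0,0,0,0,0]]]'
python3 -m pendant '[[[-0.05,-0.005,0,0,0,0,0],[-0.05,-0.005,0,0,0,0,0],[-0.05,-0.005,0,0,0,0,0],[-0.05,-0.005,0,0,0,0,0],[-0.029,-0.003,0,0,0,0,0]]]'
python3 -m pendant '[[[0,0,0,0,0,9,0],[0,0,0,0,0,8.9,0],[0,0,0,0,0,0,0],[0,0,0,0,0,0,0],[0,0,0,0,0,0,0]]]'
python3 d.py 0.6182 -0.2670 0.0275 78.1
```

```text
time: 19.88
position: [0.618, -0.0377, 0.0995]
tool_rot: [0.669, 0.744, 0.001, 0.001]
ft_force: [-0.9, 0.3, -0.0]
grip_width: 0.0201
grip_force: 20.0
time: 20.5
position: [0.6185, -0.2702, 0.0988]
tool_rot: [0.67, 0.742, 0.0, 0.001]
ft_force: [1.4, 0.3, -0.8]
grip_width: 0.0198
grip_force: 20.0
time: 21.12
position: [0.6184, -0.2669, 0.098]
tool_rot: [0.776, 0.631, 0.0, 0.0]
ft_force: [0.4, -0.1, -0.7]
grip_width: 0.0196
grip_force: 20.0
t 21.12 pos [ 0.6184 -0.2669  0.098 ] tool shift mm [-0.2 -0.2 70.5] in goal frame [-0.2 -0.2 70.5] turn deg [0.01 0.   0.08] F [ 0.4 -0.1 -0.7] w 0.0196 g 20.0
```

```bash

python3 -m pendant '[[[0,0,0.025,0,0,0,0],[0,0,0.025,0,0,0,0],[0,0,0.014,0,0,0,0],[0,0,0.005,0,0,0,0],[0,0,0.0015,0,0,0,0]]]' 
python3 -m pendant '[[[0,0,0.001,0,0,0,0],[0,0,0,0,0,0,0],[0,0,0,0,0,0,0.4],[0,0,0,0,0,0,0.45],[0,0,0,0,0,0,0.45]]]' 
python3 -m pendant '[[[0,0,0,0,0,0,0.45],[0,0,0,0,0,0,0.45],[0,0,-0.02,0,0,0,0.6],[0,0,-0.03,0,0,0,1],[0,0,-0.03,0,0,0,1]]]' 
python3 d.py 0.626 0.269 0.11 78.1
```

```text
time: 21.75
position: [0.6187, -0.2672, 0.0275]
tool_rot: [0.777, 0.63, 0.0, 0.0]
ft_force: [0.1, -0.1, -1.4]
grip_width: 0.0195
grip_force: 20.0
time: 22.38
position: [0.6185, -0.2671, 0.0265]
tool_rot: [0.777, 0.63, 0.0, 0.0]
ft_force: [0.4, -0.3, -0.1]
grip_width: 0.0369
grip_force: 0.0
time: 23.0
position: [0.6187, -0.2672, 0.1084]
tool_rot: [0.777, 0.63, 0.0, 0.001]
ft_force: [0.6, -0.3, -0.4]
grip_width: 0.0612
grip_force: 0.0
t 23.0 pos [ 0.6187 -0.2672  0.1084] tool shift mm [ 526.2 -103.5   -1.9] in goal frame [ 526.2 -103.4   -1.6] turn deg [ 0.06  0.02 -0.01] F [ 0.6 -0.3 -0.4] w 0.0612 g 0.0
```

```bash

python3 -m pendant '[[[0.03,-0.006,0,0,0,0,1],[0.055,-0.011,0,0,0,0,1],[0.055,-0.011,0,0,0,0,1],[0.055,-0.011,0,0,0,0,1],[0.055,-0.011,0,0,0,0,1]]]' 
python3 -m pendant '[[[0.055,-0.011,0,0,0,0,1],[0.055,-0.011,0,0,0,0,1],[0.055,-0.011,0,0,0,0,1],[0.055,-0.011,0,0,0,0,1],[0.056,-0.0095,0,0,0,0,1]]]' 
python3 -m pendant '[[[0,0,0,0,0,0,1],[0,0,0,0,0,0,1],[0,0,0,0,0,0,1],[0,0,0,0,0,0,1],[0,0,0,0,0,0,1]]]' 
python3 d.py 0.626 0.269 0.022 78.1
python3 - <<'E'
from h import *
c=cam("wrist");img=c["img"].copy()
P=[proj(c,(.626+.031*np.cos(a),.269+.031*np.sin(a),.024)) for a in np.linspace(0,6.28,40)]
cv2.polylines(img,[np.int32(P)],True,(255,0,0),1);cv2.imwrite("pics/w4.png",img[:,:,::-1])
E
```

```text
time: 23.62
position: [0.6216, -0.0105, 0.108]
tool_rot: [0.777, 0.63, 0.001, 0.001]
ft_force: [0.5, -0.5, 1.0]
grip_width: 0.0866
grip_force: 0.0
time: 24.25
position: [0.626, 0.271, 0.1081]
tool_rot: [0.777, 0.63, 0.001, 0.0]
ft_force: [0.1, -0.1, 0.1]
grip_width: 0.0872
grip_force: 0.0
time: 24.88
position: [0.6259, 0.2679, 0.1063]
tool_rot: [0.777, 0.629, -0.0, -0.0]
ft_force: [-0.3, -0.4, -0.3]
grip_width: 0.087
grip_force: 0.0
t 24.88 pos [0.6259 0.2679 0.1063] tool shift mm [ 1.1 -0.1 84.3] in goal frame [ 1.1 -0.1 84.3] turn deg [-0.01  0.01 -0.1 ] F [-0.3 -0.4 -0.3] w 0.087 g 0.0
```

View pics/w4.png

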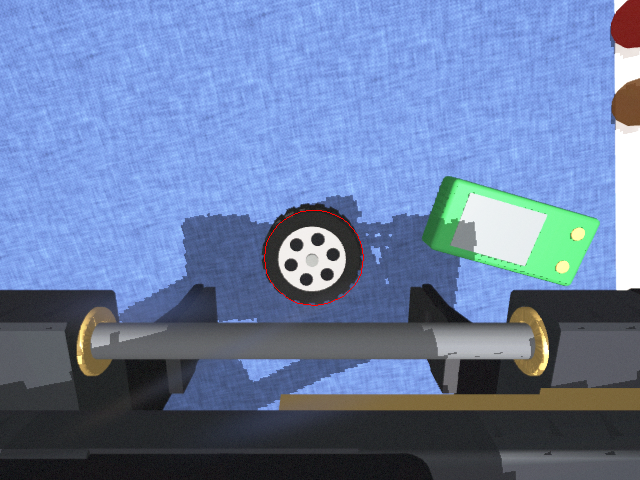

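The predicted circle fits the wheel, centred at about (313,257). The green pack at x>422 clears the outer finger, which comes to about 405.

```bash

python3 -m pendant '[[[0.0015,0,0.025,0,0,0,1],[0,0,0.03,0,0,0,1],[0,0,0.02,0,0,0,1],[0,0,0.0085,0,0,0,1],[0,0,0,0,0,0,0]]]'
python3 -m pendant '[[[0,0,0,0,0,0,0],[0,0,0,0,0,0,0],[0,0,0,0,0,0,0],[0,0,0,0,0,0,0],[0,0,0,0,0,0,0]]]' 25
python3 -m pendant '[[[0,0,0,0,0,0,0],[0,0,-0.01,0,0,0,0],[0,0,-0.02,0,0,0,0],[0,0,-0.03,0,0,0,0],[0,0,-0.02,0,0,0,0]]]'
python3 d.py 0.447 -0.2637 0.1 78.1
```

```text
time: 25.55
position: [0.6259, 0.2703, 0.0224]
tool_rot: [0.777, 0.63, -0.0, -0.0]
ft_force: [0.5, -0.2, 0.5]
grip_width: 0.083
grip_force: 0.0
time: 26.18
position: [0.6265, 0.2707, 0.0238]
tool_rot: [0.777, 0.63, 0.001, 0.0]
ft_force: [0.1, -0.5, 5.8]
grip_width: 0.0615
grip_force: 25.0
time: 26.8
position: [0.6268, 0.2707, 0.1052]
tool_rot: [0.777, 0.63, 0.001, 0.001]
ft_force: [0.5, 0.1, -0.9]
grip_width: 0.061
grip_force: 25.0
t 26.8 pos [0.6268 0.2707 0.1052] tool shift mm [-560.   -65.6    4.4] in goal frame [-560.   -65.8    5.2] turn deg [ 0.14 -0.07 -0.01] F [ 0.5  0.1 -0.9] w 0.061 g 25.0
```

```bash

python3 -m pendant '[[[-0.03,-0.003,-0.01,0,0,0,0],[-0.05,-0.006,-0.005,0,0,0,0],[-0.055,-0.0065,0,0,0,0,0],[-0.055,-0.0065,0,0,0,0,0],[-0.055,-0.0065,0,0,0,0,0]]]'
python3 -m pendant '[[[-0.055,-0.0065,0,0,0,0,0],[-0.055,-0.0065,0,0,0,0,0],[-0.055,-0.0065,0,0,0,0,0],[-0.055,-0.0065,0,0,0,0,0],[-0.055,-0.0065,0,0,0,0,0]]]'
python3 -m pendant '[[[-0.04,-0.0045,0,0,0,0,0],[0,0,0,0,0,0,0],[0,0,0,0,0,0,0],[0,0,0,0,0,0,0],[0,0,0,0,0,0,0]]]'
python3 d.py 0.447 -0.2637 0.0285 78.1
```

```text
time: 27.42
position: [0.5472, 0.0351, 0.1187]
tool_rot: [0.777, 0.63, 0.0, 0.001]
ft_force: [0.7, -0.9, -0.8]
grip_width: 0.0615
grip_force: 25.0
time: 28.05
position: [0.4586, -0.2277, 0.1186]
tool_rot: [0.777, 0.63, 0.0, 0.001]
ft_force: [1.4, -0.4, -1.8]
grip_width: 0.0613
grip_force: 25.0
time: 28.68
position: [0.4466, -0.2628, 0.1178]
tool_rot: [0.776, 0.631, 0.0, -0.0]
ft_force: [0.4, -0.1, -0.9]
grip_width: 0.0613
grip_force: 25.0
t 28.68 pos [ 0.4466 -0.2628  0.1178] tool shift mm [-0.9  0.6 89.3] in goal frame [-0.8  0.6 89.3] turn deg [-0.02 -0.01  0.1 ] F [ 0.4 -0.1 -0.9] w 0.0613 g 25.0
```

```bash

python3 -m pendant '[[[-0.001,0.0005,0.03,0,0,0,0],[0,0,0.03,0,0,0,0],[0,0,0.02,0,0,0,0],[0,0,0.008,0,0,0,0],[0,0,0.0015,0,0,0,0]]]' 
python3 -m pendant '[[[0,0,0.0005,0,0,0,0],[0,0,0.0005,0,0,0,0],[0,0,0,0,0,0,0],[0,0,0,0,0,0,0],[0,0,0,0,0,0,0]]]' 
```

```text
time: 29.3
position: [0.4468, -0.2646, 0.0281]
tool_rot: [0.776, 0.63, -0.0, -0.0]
ft_force: [-1.0, -0.4, -1.2]
grip_width: 0.0613
grip_force: 25.0
time: 29.92
position: [0.4468, -0.2653, 0.0277]
tool_rot: [0.777, 0.63, 0.0, 0.0]
ft_force: [-0.5, 0.0, 2.2]
grip_width: 0.0618
grip_force: 25.0
```

Contact is confirmed by the +2.2 N reading. Releasing and retreating.

```bash

python3 -m pendant '[[[0,0,0,0,0,0,0.8],[0,0,0,0,0,0,0.9],[0,0,0,0,0,0,0.95],[0,0,0,0,0,0,0.95],[0,0,0,0,0,0,0.95]]]' 
python3 -m pendant '[[[0,0,-0.02,0,0,0,0.95],[0,0,-0.04,0,0,0,1],[0,0,-0.05,0,0,0,1],[-0.05,0,-0.03,0,0,0,1],[-0.06,-0.05,0,0,0,0,1]]]' 
python3 -m pendant '[[[-0.055,-0.03,-0.02,0,0,0,1],[-0.055,-0.03,0,0,0,0,1],[-0.055,-0.03,0,0,0,0,1],[-0.05,-0.02,0,0,0,0,1],[0,0,0,0,0,0,1]]]' 
python3 - <<'E'
from h import *
T=cam("top");S=cam("scene")
a=cv2.resize(T["img"][130:350,160:510],(800,503),interpolation=cv2.INTER_CUBIC);cv2.imwrite("pics/end.png",a[:,:,::-1])
cv2.imwrite("pics/end2.png",cv2.resize(S["img"][130:290,120:330],(787,600),interpolation=cv2.INTER_CUBIC)[:,:,::-1])
E
```

```text
time: 30.55
position: [0.4466, -0.265, 0.0272]
tool_rot: [0.777, 0.63, -0.0, -0.0]
ft_force: [0.7, -0.1, 0.2]
grip_width: 0.0822
grip_force: 0.0
time: 31.18
position: [0.3902, -0.3568, 0.1707]
tool_rot: [0.775, 0.631, -0.0, 0.006]
ft_force: [-0.1, -1.3, -0.3]
grip_width: 0.087
grip_force: 0.0
time: 31.8
position: [0.2348, -0.5416, 0.1863]
tool_rot: [0.778, 0.628, -0.001, 0.001]
ft_force: [0.2, 0.4, -0.6]
grip_width: 0.0869
grip_force: 0.0
```

View pics/end.png

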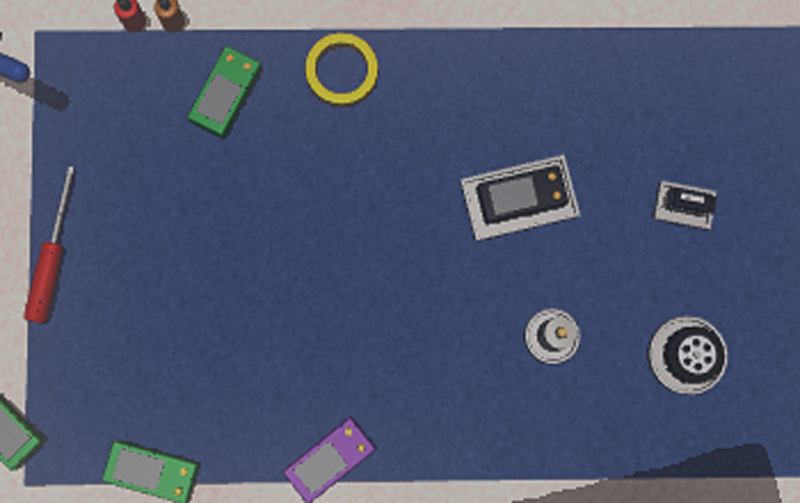

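View pics/end2.png

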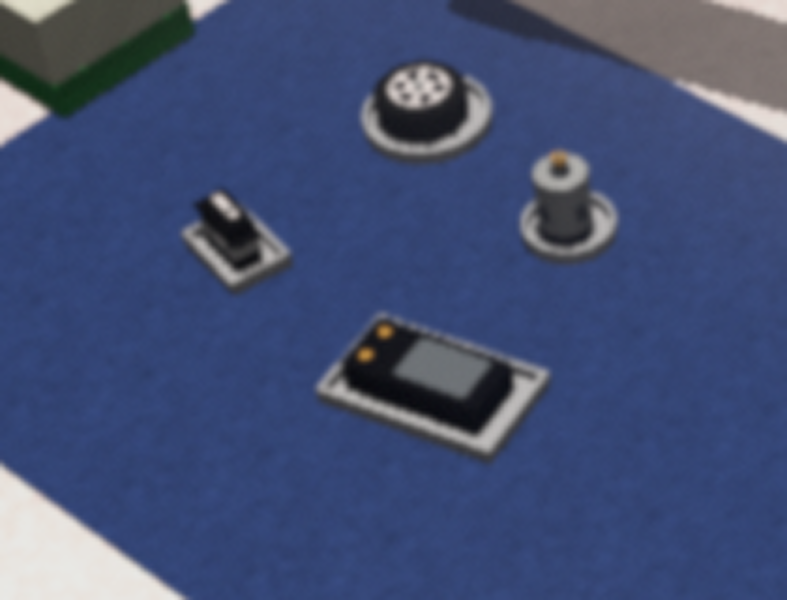

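All four parts sit inside their trays, and the tape and screwdriver are where they were. The wheel (690,353) and servo (690,200) look off-centre, so I'm measuring how much of that is parallax.

```bash
python3 - <<'E'
from h import *
T=cam("top");S=cam("scene")
top=dict(wheel=(.447,-.2637,.031,.0),motor=(.4698,-.1111,.053),servo=(.6182,-.267,.0475),battery=(.6287,-.0791,.029))
def find(c,X,f,r):
    x,y=np.int32(proj(c,X[:3]));m=f(c["img"]);k=np.zeros(m.shape,bool);k[y-r:y+r,x-r:x+r]=m[y-r:y+r,x-r:x+r]
    return [(b[0].round(1),b[1]) for b in sorted(blobs(c["img"],k,3),key=lambda b:np.linalg.norm(b[0]-(x,y)))][:4],(x,y)
for n,X in top.items():
    print(n,find(T,X,light,11),find(S,X,light,11))
sa=cv2.resize(T["img"][200:310,430:500],(382,600),interpolation=cv2.INTER_CUBIC)
sb=cv2.resize(S["img"][145:220,165:215],(400,600),interpolation=cv2.INTER_CUBIC)
cv2.imwrite("pics/sv.png",np.hstack([sa,sb])[:,:,::-1])
E
```

```text
wheel ([(array([464.6, 284.5]), 188.0), (array([453.4, 274.2]), 7.5)], (np.int32(463), np.int32(284))) ([(array([231.4, 153. ]), 121.5)], (np.int32(232), np.int32(153)))
motor ([(array([402.3, 275.7]), 345.5)], (np.int32(404), np.int32(275))) ([(array([269.1, 175.8]), 70.0)], (np.int32(269), np.int32(175)))
servo ([(array([462.7, 216.1]), 10.5), (array([462.9, 212.1]), 12.5), (array([458.2, 224.7]), 36.5)], (np.int32(463), np.int32(216))) ([(array([179.8, 184.5]), 15.5), (array([170.4, 191.4]), 6.5)], (np.int32(179), np.int32(183)))
battery ([(array([384.8, 215.1]), 183.0), (array([382.5, 204.7]), 28.5)], (np.int32(388), np.int32(214))) ([], (np.int32(233), np.int32(226)))
```

View pics/sv.png

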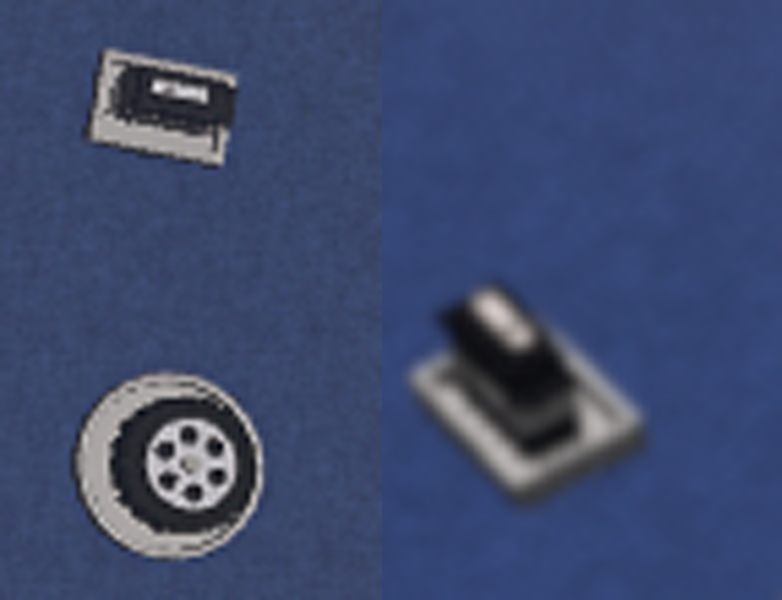

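The servo horn, wheel hub and motor top are all within about 1.5 px (roughly 3 mm) of where they should appear when seated flat and centred. The pictures show all four upright inside their rims.

```bash
python3 -c "
from rig import *
print(hand_in())"
```

```text
the job is handed in; nothing more can be done
None
```

The wheel, motor, battery and servo are each set down flat and upright in their matching trays, the tape and screwdriver were left where they were, and the job was handed in at about 32 s (the hand-in returned no verdict).

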